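# Roll the nail box to the stop and weigh it

### The arm

A 7-joint arm with a two-finger parallel gripper is mounted at the origin on the work surface. World frame = base frame: x ahead of the robot, y to its left, z up, the work surface at z = 0. Lengths are in m, angles in rad, forces in N, time in s.
With the tool pointing down it reaches from about 0.425 to 0.875 m from the base axis. Payload 4.7 kg.
Tool frame: the origin (TCP) lies at the very end of the fingers, on their centre line; the grasp point (between the pads) lies behind it (ctrl.tcp_to_grasp is the y of the grasp point in the tool frame, in m); y points along the fingers, x is the direction in which the jaws open and shut, and the axes are right-handed (so a half turn about y gives the same grasp; the last joint's range is limited). The gripper opens to 87 mm and grips with 3 to 60 N. Pads are 19 mm wide; open, the fingers measure 117 mm over their backs; the gripper's body (75 mm by 190 mm) begins 51 mm behind the grasp point.
Start: joints at [1.289, 0.321, -0.07, 1.45, 0.023, 1.371, -0.057], TCP at [0.189, -0.622, 0.19] pointing down, gripper open.
Joint ranges: [-2.86, 2.86], [-0.3, 2.09], [-1.38, 1.24], [0.06, 2.45], [-1.56, 4.7], [0.09, 2.05], [-2.69, 2.69]. Speed limits (rad/s): [2.57, 2.57, 3.14, 3.14, 3.14, 3.14, 3.14].

### API

Orientations are given as a rotation vector (axis times angle).
In Python, from bench import ctrl, get_image, workorder gives the robot as it stands.
- The arm moves only by the tool drive_tool, never from a script. Its argument "increments" is text: rows parted by semicolons, each of 5 numbers parted by spaces: the shift along the tool's x, y, z in mm, then the turn about the tool's y in degrees, then the closure in counts, from 0 (fully open) to 255 (shut). In form: tx ty tz yaw fingers; .... A call has 1 to 20 rows; each row shifts and turns the commanded pose from where the row before left it, along the tool's axes as they then stand; what a row does not reach is not made up. A row lasts 1/8 s, in which the tool goes at most 62.5 mm and 10.7 degrees, less where a joint would pass 70% of its speed; a pose out of reach is approached as far as the arm can. A call is refused whole if a number of a shift passes 62.5 or a number of a turn 10.7, either way. A call with a gripper value outside its range is refused whole. The fingers move at their own pace and stop on an object; "squeeze" is the grip in N (left out, the last holds). Time passes only in rows, so rows that do not move let the fingers close. It gives the time, the measured TCP pose, the force and the opening at its end, in the units of the state.
- ctrl.get_state(): the state, without advancing time (a new reading comes with each control period).
- get_image(name): name is "scene" or "top"; returns a dict with "img" (384x512x3 uint8, red, green, blue), "mtx" (3x3 intrinsics, pixels), "k1" (the pictures are not rectified: a ray, as slopes to the right and down, at radius r is drawn at 1 + k1 r^2 times it, then the intrinsics apply), "camera_from_world" (4x4, takes a point from world to camera coordinates). Camera axes: x right, y up, looking along -z (the intrinsics and any distortion apply to the point x, -y, -z); pixel columns grow to the right and rows downward; lengths in m; the calibration is good to about 2 mm. A picture is of the moment at which its call begins. There is no depth.
- workorder.close_job(): hands the job in, once; it reports no verdict.
The state is a dict: "time": time; "joint_positions": joint angles; "qd": joint speeds; "joint_torque": joint torques, N m; "position": TCP position; "tool_rot": TCP orientation; "ft_force": force on the tool from outside, world axes, zero at the start; "torque": the same for the moment, N m; "grip_width": opening from 0.0 (shut) to 1.0 (fully open).
Only numpy, scipy, OpenCV 4.12 (cv2) and the standard library are available. Lean on these libraries where they do the work, as an engineer would, in place of code of your own. Each camera call takes 0.05 s, during which the arm holds its last target.

### The job

Two like nail boxes stand here, one of them on the roller strip. Roll that one along the rollers (do not carry it) until it is up against the end stop. Then lift it off by its dowel handle, set it upright in the middle of the bench scale's pan and let go.

Things in the scene. Friction and masses are not known exactly. Their poses are not given: they have to be found in the camera images.
- nail_box: Open plywood box on the roller strip (its twin on the bench is not wanted), 90 mm (x) by 140 mm (y, along the strip), 0.3 to 0.6 kg. Origin: centre of underside, z up. Sides 49 mm high; the two end boards (9 mm thick) rise to 120 mm, their upper part 42 mm wide. Handle: round dowel, 20 mm diameter, along y between the end boards (122 mm free), axis 104 mm above the underside, over the middle line.
- roller_strip: Fixed level strip, 130 mm (x) by 370 mm (y). Origin: middle of its footprint on the bench, z up. Ten free rollers, tops 54 mm up; the box rolls along y with under 2 N. Side rails 64 mm high, 110 mm apart inside. End stop: dark plate across the +y end, inner face at y = +165 mm, 94 mm high; the -y end is open. Box against stop: its origin at y = +95 mm. It starts at y = -115 to -45 mm.
- scale: Fixed bench scale with a flat steel pan, 170 mm (its x) by 210 mm (its y), top 50 mm above the bench, no rim. Origin: on the bench under the centre of the pan; z up. The lower grey display housing sticks out on the -x side. The pan does not sink.

How it is judged:
By the outcome, as a careful person would: the job done as asked, in the order asked, and still so for the second after the job is handed in, with the robot touching nothing.
It also fails if it takes over 43 s, if anything falls off the work surface, if the arm or the gripper's body presses on something with over 40 N, if the wrist force passes 120 N, or if a joint passes its speed limit or range.

## Working session

There is one attempt and no reset: what is moved stays moved. The work goes in short steps, Python scripts to look and compute and a tool call to move; the robot and the scene stay as the last step left them, time stands still between calls to the robot, and variables do not carry over. Pictures are saved under pics/ and viewed, and the job is handed in when it is done.

Besides the shell and the picture viewer there is one more tool, called after "Request:" in YAML: its name, and indented under it one key for each argument. drive_tool: Moves the arm, as the interface text tells. Its arguments: {"type":"object","properties":{"increments":{"type":"string"},"squeeze":{"type":"number"}},"required":["increments"]}

```bash
mkdir -p pics; ls
cat > h.py <<'E'
import numpy as np, cv2
from bench import ctrl,get_image,workorder
def save(d,name,crop=None,s=1):
    im=d["img"][:,:,::-1]
    if crop: x0,y0,x1,y1=crop; im=im[y0:y1,x0:x1]
    if s!=1: im=cv2.resize(im,None,fx=s,fy=s,interpolation=cv2.INTER_CUBIC)
    cv2.imwrite("pics/"+name,im)
def ray(d,u,v):
    K=np.array(d["mtx"]);x=(u-K[0,2])/K[0,0];y=(v-K[1,2])/K[1,1]
    rd=np.hypot(x,y);r=rd
    for _ in range(30): r=rd/(1+d["k1"]*r*r)
    f=r/rd if rd>0 else 1
    c=np.array([x*f,-y*f,-1]);T=np.array(d["camera_from_world"]);R=T[:3,:3]
    return -R.T@T[:3,3],R.T@c
def at(d,u,v,z):
    o,r=ray(d,u,v);return o+r*(z-o[2])/r[2]
def proj(d,p):
    T=np.array(d["camera_from_world"]);c=T[:3,:3]@np.array(p)+T[:3,3]
    x,y=c[0]/-c[2],-c[1]/-c[2];f=1+d["k1"]*(x*x+y*y);K=np.array(d["mtx"])
    return np.array([K[0,0]*x*f+K[0,2],K[1,1]*y*f+K[1,2]])
E
python3 - <<'E'
from h import *
import pickle
for n in("scene","top"):
    d=get_image(n);pickle.dump(d,open(n+"0.pkl","wb"));save(d,n+"0.png",s=1.5)
    print(n,np.round(ray(d,256,192),3))
s=ctrl.get_state();print({k:np.round(v,3) for k,v in s.items()},ctrl.tcp_to_grasp)
print(cv2.Rodrigues(np.array(s["tool_rot"]))[0].round(3))
E
```

```text
pics
scene [[ 0.933 -0.659  0.873]
 [-0.366  0.558 -0.745]]
top [[ 0.424 -0.043  0.977]
 [ 0.12   0.02  -0.993]]
{'time': np.float64(0.1), 'joint_positions': array([ 1.289,  0.322, -0.07 ,  1.452,  0.023,  1.371, -0.057]), 'qd': array([-0.001, -0.002,  0.001, -0.003, -0.002,  0.   , -0.   ]), 'joint_torque': array([ 0.0000e+00, -4.9257e+01, -4.0500e-01, -3.1340e+01, -6.4000e-02,
        3.9000e-02, -0.0000e+00]), 'position': array([ 0.189, -0.621,  0.189]), 'tool_rot': array([-1.334,  0.99 , -0.987]), 'ft_force': array([ 0.388,  0.207, -0.18 ]), 'torque': array([ 0.004, -0.   ,  0.028]), 'grip_width': np.float64(1.003)} -0.0187
[[ 0.292 -0.001  0.957]
 [-0.957  0.002  0.292]
 [-0.002 -1.    -0.   ]]
```

View pics/scene0.png

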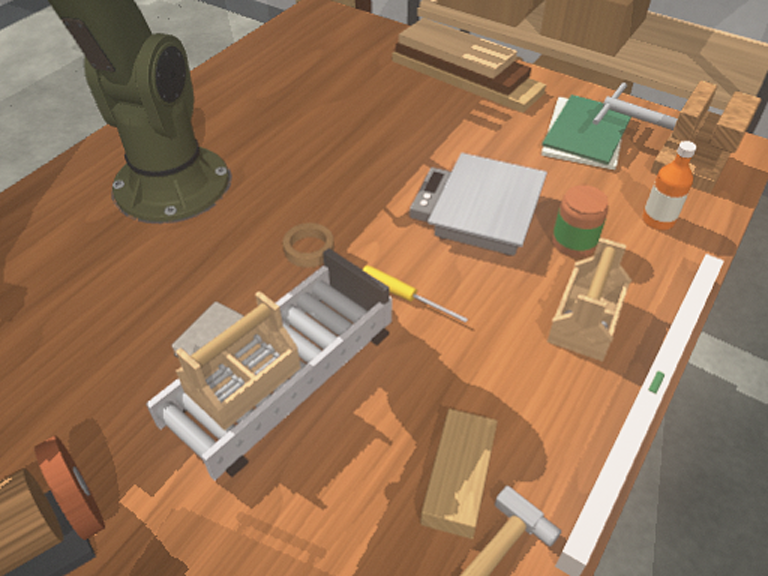

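View pics/top0.png

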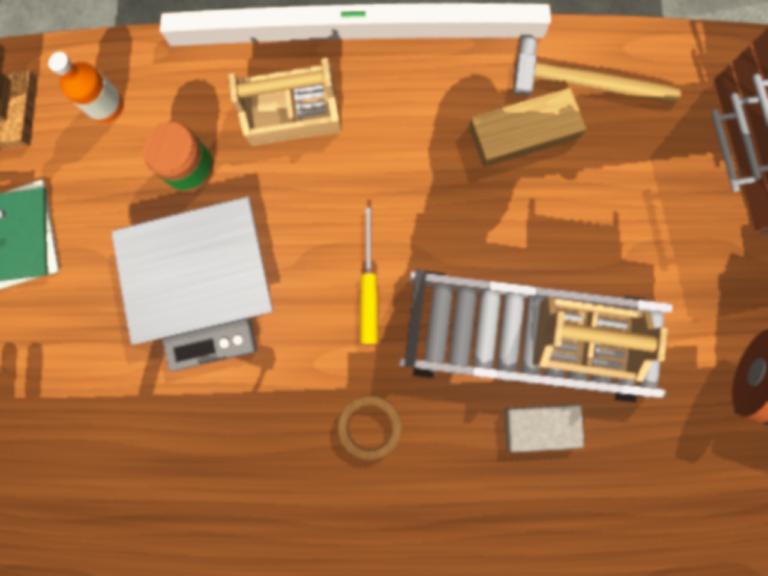

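Run:
```python
from h import *
import pickle
d=pickle.load(open("top0.pkl","rb"))
save(d,"t_strip.png",(260,170,460,275),4)
save(d,"t_scale.png",(65,120,195,255),4)
d=pickle.load(open("scene0.pkl","rb"))
save(d,"s_strip.png",(90,150,280,330),4)
```

```text
(no output)
```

View pics/t_strip.png

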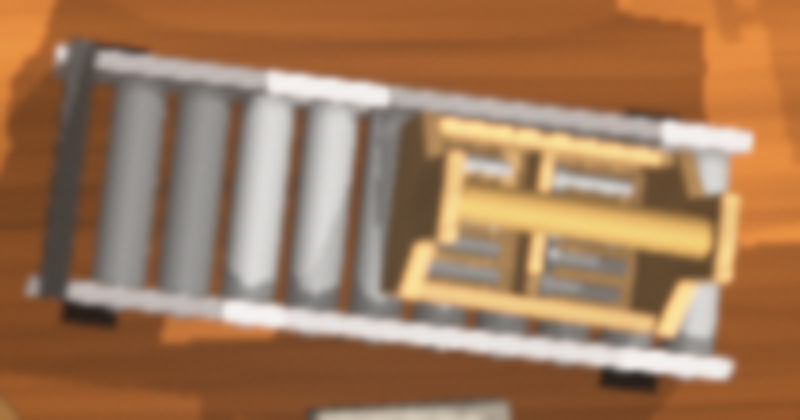

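View pics/t_scale.png

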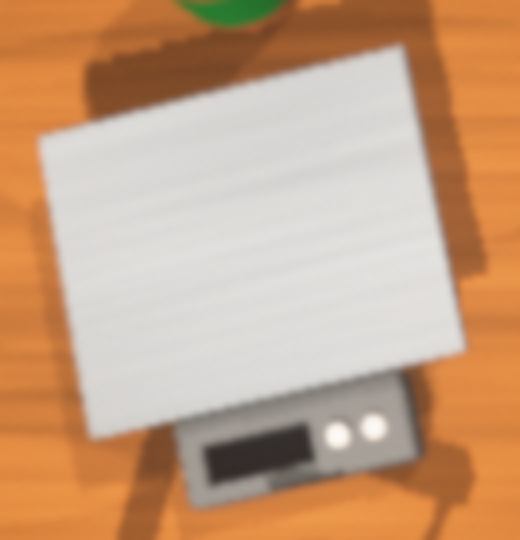

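View pics/s_strip.png

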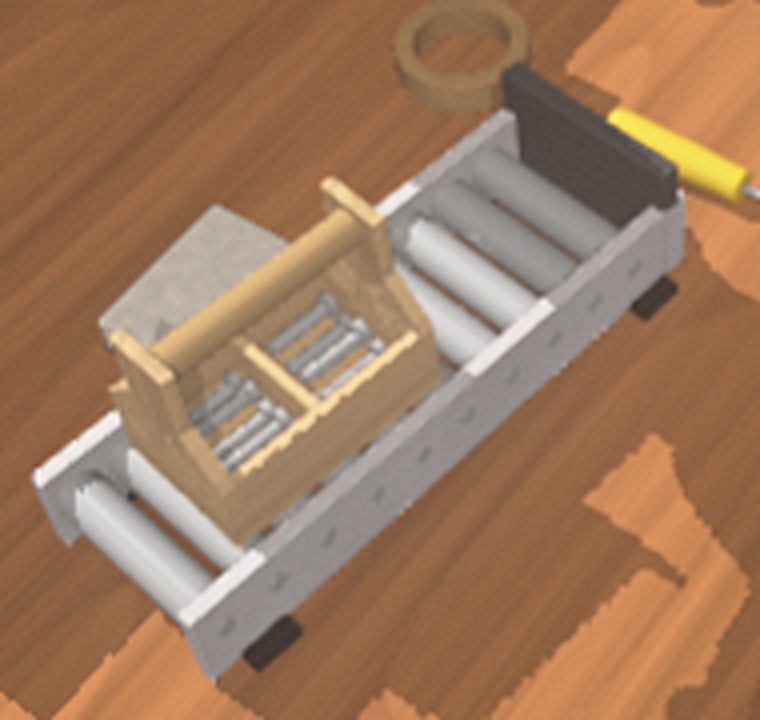

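```bash
cat > fit.py <<'E'
from h import *
import pickle
from scipy.optimize import least_squares
T=pickle.load(open("top0.pkl","rb"));S=pickle.load(open("scene0.pkl","rb"))
def c(o,p): return [o[0]+(p[0]+.5)/4-.5,o[1]+(p[1]+.5)/4-.5]
def fit(obs,x0):
    def w(q,l):
        a=q[2];return [q[0]+l[0]*np.cos(a)-l[1]*np.sin(a),q[1]+l[0]*np.sin(a)+l[1]*np.cos(a),l[2]]
    f=lambda q:np.concatenate([proj(d,w(q,l))-uv for d,l,uv in obs])
    r=least_squares(f,x0,loss='soft_l1');print(np.round(r.x,4),np.rad2deg(r.x[2]).round(2));print(r.fun.reshape(-1,2).round(1).tolist());return r.x
if __name__=="__main__":
    t=(260,170);s=(90,150);a=.065;b=.185;z=.064
    fit([(T,(a,b,z),c(t,(60,45))),(T,(a,-b,z),c(t,(753,130))),(T,(-a,-b,z),c(t,(732,380))),(T,(-a,b,z),c(t,(28,294))),
     (S,(a,-b,z),c(s,(206,632))),(S,(-a,-b,z),c(s,(37,475))),(S,(a,b,z),c(s,(685,205)))],[.45,-.3,0])
    z=.174;e=.021
    fit([(T,(e,-.07,z),c(t,(740,195))),(T,(-e,-.07,z),c(t,(733,282))),(T,(e,.07,z),c(t,(448,150))),(T,(-e,.07,z),c(t,(441,240))),
     (S,(-e,-.07,z),c(s,(112,335))),(S,(e,-.07,z),c(s,(168,382))),(S,(-e,.07,z),c(s,(330,180))),(S,(e,.07,z),c(s,(385,225)))],[.45,-.35,0])
    t=(65,120);z=.05
    fit([(T,(.085,.105,z),c(t,(37,135))),(T,(.085,-.105,z),c(t,(402,44))),(T,(-.085,-.105,z),c(t,(467,352))),(T,(-.085,.105,z),c(t,(90,440)))],[.5,.2,0])
    for k in("mtx","k1"):print(T[k])
E
python3 fit.py
```

```text
[ 0.4679 -0.2363 -0.1363] -7.81
[[-0.5, -0.4], [0.0, -0.3], [0.3, -1.0], [-0.2, -0.0], [-3.5, -1.0], [-1.7, 0.5], [0.9, -2.9]]
[ 0.4584 -0.3027 -0.158 ] -9.05
[[0.7, -0.9], [0.2, -0.0], [0.2, -0.2], [-0.8, 0.2], [-1.0, 0.1], [-1.3, 0.6], [0.7, -2.0], [0.8, -2.7]]
[0.5652 0.2546 0.2196] 12.58
[[-0.0, 0.3], [0.3, 0.2], [-0.1, -0.3], [-0.1, -0.1]]
[[445.81094327   0.         261.06884888]
 [  0.         445.81094327 187.38271849]
 [  0.           0.           1.        ]]
-0.15553954635882594
```

```bash
cat > ov.py <<'E'
from fit import *
def ov(d,segs,name,crop,s=4):
    x0,y0,x1,y1=crop
    im=cv2.resize(d["img"][y0:y1,x0:x1,::-1],None,fx=s,fy=s,interpolation=cv2.INTER_CUBIC)
    for q,pts in segs:
        co,si=np.cos(q[2]),np.sin(q[2])
        P=[proj(d,(q[0]+l[0]*co-l[1]*si,q[1]+l[0]*si+l[1]*co,l[2])) for l in pts]
        P=[tuple(int(v) for v in ((p-[x0,y0])*s+s/2-.5).round()) for p in P]
        for a,b in zip(P[:-1],P[1:]): cv2.line(im,a,b,(255,0,255),1)
    cv2.imwrite("pics/"+name,im)
def rect(a,b0,b1,z): return [(a,b0,z),(a,b1,z),(-a,b1,z),(-a,b0,z),(a,b0,z)]
def strip(q): return [(q,rect(.065,-.185,.185,.064)),(q,rect(.055,-.185,.185,.064)),(q,rect(.055,.165,.165,.094))]
def box(q,z0=.054): return [(q,rect(.045,-.07,.07,z0)),(q,rect(.045,-.07,.07,z0+.049)),(q,rect(.021,-.07,-.061,z0+.12)),(q,rect(.021,.061,.07,z0+.12)),(q,[(0,-.061,z0+.104),(0,.061,z0+.104)])]
E
python3 - <<'E'
from ov import *
q=(.4679,-.2363,-.1363);b=(.4584,-.3027,-.136)
ov(T,strip(q)+box(b),"o_t.png",(260,170,460,275));ov(S,strip(q)+box(b),"o_s.png",(90,150,280,330))
E
```

```text
(no output)
```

View pics/o_t.png

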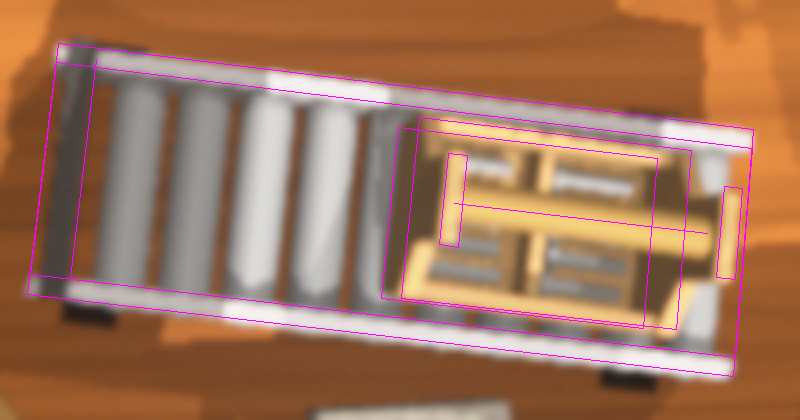

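View pics/o_s.png

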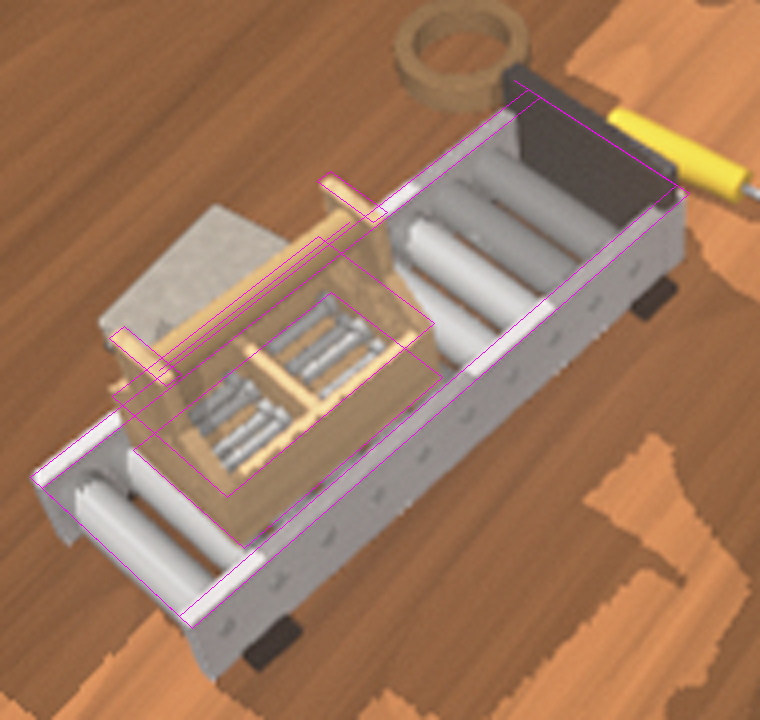

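Request:
drive_tool:
  increments: "0 -40 0 0 0; 0 -40 0 0 0; 0 0 0 -9.5 0; 0 0 0 -9.5 0; 0 0 0 -9.5 0; 0 0 0 -9.5 0; 0 0 0 -9.5 0; 0 0 0 -9.5 0; 0 0 0 -8.5 0; 0 0 0 0 0"
  squeeze: 40

```text
time: 1.35
position: [0.1893, -0.6216, 0.2698]
tool_rot: [-1.567, 0.105, -0.105]
ft_force: [-0.1, 0.4, 0.5]
grip_width: 1.0
```

```bash
cat > go.py <<'E'
from h import *
def rel(x,y,z,yawdeg=None):
    s=ctrl.get_state();R=cv2.Rodrigues(np.array(s["tool_rot"]))[0]
    print("t",round(float(s["time"]),2),"pos",np.round(s["position"],4),"toolx deg",np.rad2deg(np.arctan2(R[1,0],R[0,0])).round(2),"F",np.round(s["ft_force"],1),"M",np.round(s["torque"],2),"w",round(float(s["grip_width"]),3))
    print("tool y",R[:,1].round(3),"q",np.round(s["joint_positions"],2))
    print("shift mm tool",(R.T@(np.array([x,y,z])-s["position"])*1e3).round(1))
    if yawdeg is not None: print("yaw",np.rad2deg(np.arctan2(R[1,0],R[0,0]))-yawdeg)
E
python3 -c "
from go import *
rel(.4589,-.3022,.27,-8.5)"
```

```text
t 1.35 pos [ 0.1893 -0.6216  0.2698] toolx deg -7.64 F [-0.1  0.4  0.5] M [-0.06 -0.1  -0.06] w 1.0
tool y [-0.     0.001 -1.   ] q [ 1.39  0.31 -0.21  1.32  0.06  1.52  1.06]
shift mm tool [224.7   0.  352.4]
yaw 0.8567553255609806
```

Request:
drive_tool:
  increments: "16 0 25 0 0;16 0 25 0 0;16 0 25 0 0;16 0 25 0 0;16 0 25 0 0;16 0 25 0 0;16 0 25 0 0;16 0 25 0 0;16 0 25 0 0;16 0 25 0 0;16 0 25 0 0;16 0 25 0 0;16 0 26 0 0;16 0 26 0 0; 0 0 0 1 0; 0 0 0 0 0"

```text
time: 3.35
position: [0.457, -0.3032, 0.2702]
tool_rot: [-1.568, 0.12, -0.119]
ft_force: [-0.1, -0.5, 0.3]
grip_width: 0.996
```

Run:
```python
from go import *
rel(.4589,-.3022,.1393)
save(get_image("top"),"t1.png",(240,150,470,300),3.4)
save(get_image("scene"),"s1.png",(60,60,300,330),2.2)
```

```text
t 3.35 pos [ 0.457  -0.3032  0.2702] toolx deg -8.69 F [-0.1 -0.5  0.3] M [-0.1  -0.09 -0.  ] w 0.996
tool y [-0.001 -0.001 -1.   ] q [ 0.99  0.1  -0.49  1.56  0.05  1.49  0.35]
shift mm tool [  1.8 130.9   1.4]
```

View pics/s1.png

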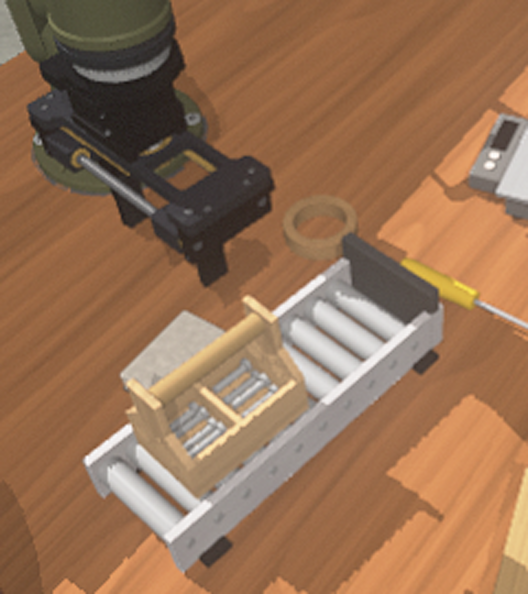

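View pics/t1.png

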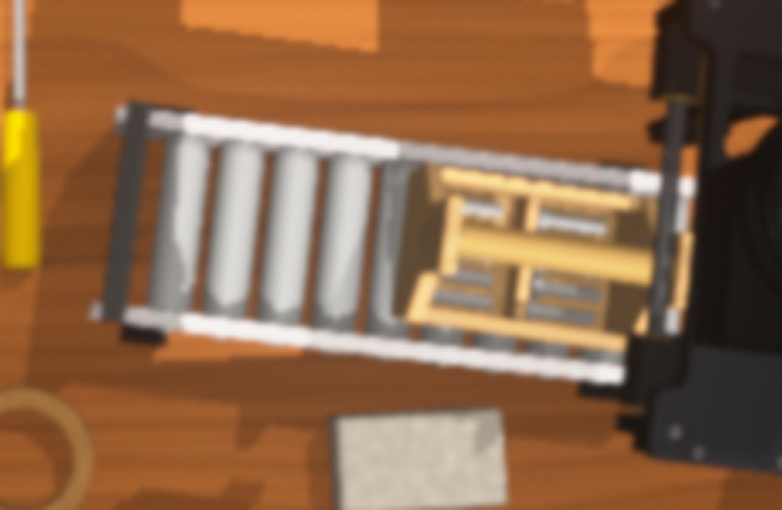

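Request:
drive_tool:
  increments: "1.5 20 1.5 0 0; 0 20 0 0 0; 0 20 0 0 0; 0 20 0 0 0; 0 20 0 0 0; 0 16 0 0 0; 0 10 0 0 0; 0 5 0 0 0; 0 0 0 0 0"

```text
time: 4.58
position: [0.4595, -0.3011, 0.1394]
tool_rot: [-1.568, 0.117, -0.117]
ft_force: [-0.1, -0.2, 0.2]
grip_width: 1.0
```

Run:
```python
from go import *
rel(.4589,-.3022,.1393)
save(get_image("top"),"t2.png",(240,150,470,300),3.4)
save(get_image("scene"),"s2.png",(60,60,300,330),2.2)
```

```text
t 4.58 pos [ 0.4595 -0.3011  0.1394] toolx deg -8.56 F [-0.1 -0.2  0.2] M [-0.05 -0.13  0.08] w 1.0
tool y [ 0. -0. -1.] q [ 0.98  0.17 -0.5   1.76  0.09  1.23  0.31]
shift mm tool [-0.5  0.1 -1.2]
```

View pics/s2.png

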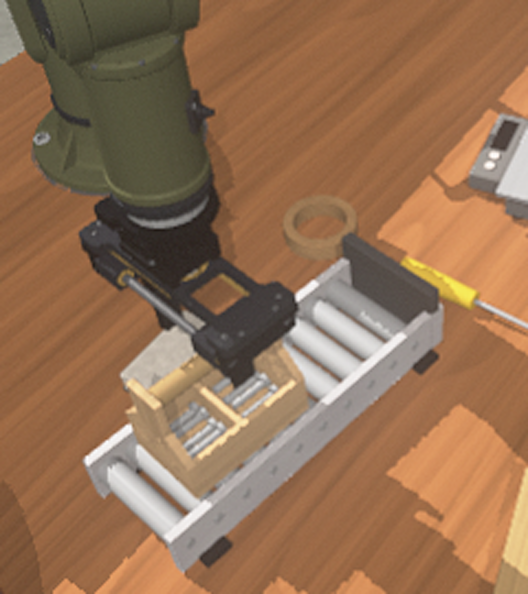

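View pics/t2.png

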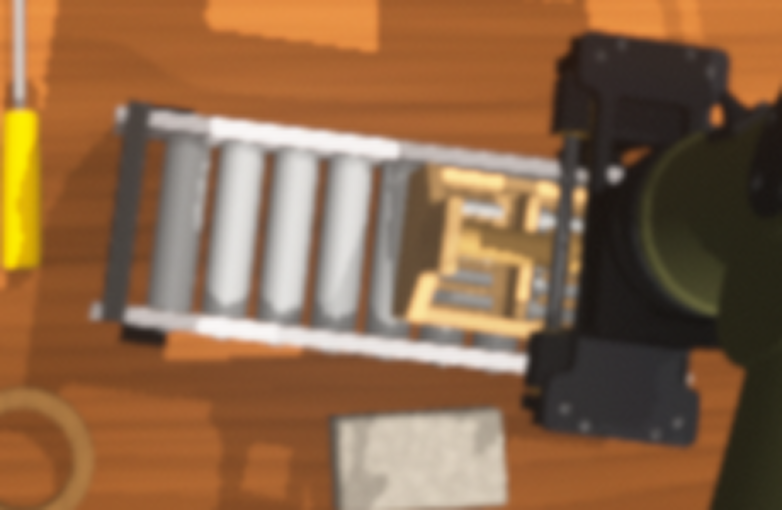

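Request:
drive_tool:
  increments: "0 0 0 0 80; 0 0 0 0 130; 0 0 0 0 160; 0 0 0 0 175; 0 0 0 0 185; 0 0 0 0 195; 0 0 0 0 255; 0 0 0 0 255; 0 0 0 0 255; 0 0 0 0 255"
  squeeze: 30

```text
time: 5.92
position: [0.4595, -0.301, 0.1393]
tool_rot: [-1.568, 0.117, -0.117]
ft_force: [1.1, -0.3, 0.1]
grip_width: 0.02
```

Run:
```python
from go import *
rel(.4589,-.3022,.1393)
d=get_image("top");save(d,"t3.png",(320,180,470,280),5)
print(proj(d,(.4595,-.301,.139)))
d=get_image("scene");save(d,"s3.png",(90,140,230,290),4);print(proj(d,(.4595,-.301,.139)))
```

```text
t 5.92 pos [ 0.4595 -0.301   0.1393] toolx deg -8.55 F [ 1.1 -0.3  0.1] M [ 0.   -0.06 -0.01] w 0.02
tool y [-0. -0. -1.] q [ 0.98  0.17 -0.5   1.76  0.09  1.23  0.31]
shift mm tool [-0.4  0.  -1.2]
[401.1881439  224.03160811]
[156.52320961 228.48223772]
```

View pics/s3.png

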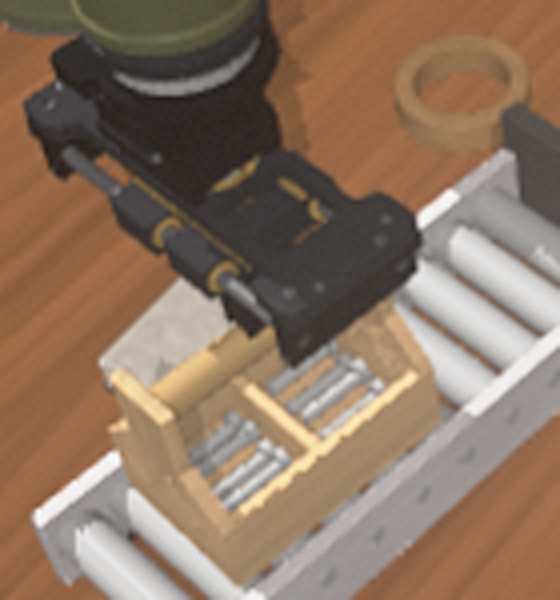

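View pics/t3.png

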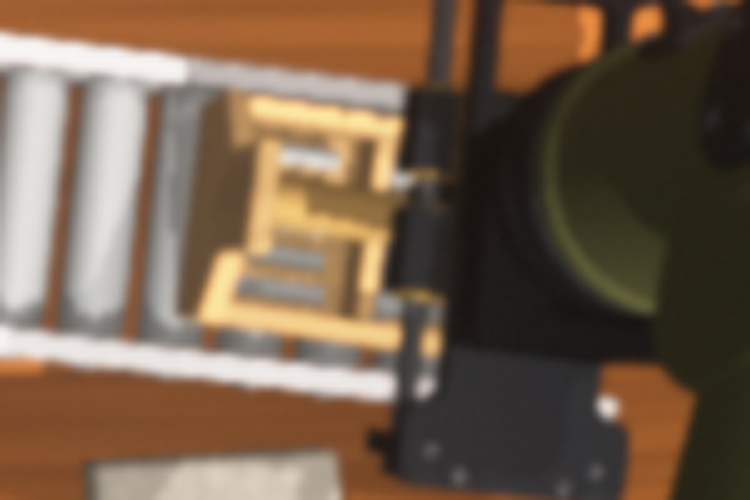

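Run:
```python
from go import *
d=get_image("scene")
save(d,"s3b.png",(130,190,210,250),10)
R=cv2.Rodrigues(np.array(ctrl.get_state()["tool_rot"]))[0];p=np.array([.4595,-.301,.1393])
for g in (0,10,25,16):
  for zz in (-9.5,9.5): print(g,zz,((proj(d,p+R@[g/1e3,0,zz/1e3])-[130,190])*10).round())
```

```text
0 -9.5 [228. 412.]
0 9.5 [301. 356.]
10 -9.5 [261. 439.]
10 9.5 [334. 382.]
25 -9.5 [310. 480.]
25 9.5 [383. 422.]
16 -9.5 [280. 455.]
16 9.5 [354. 398.]
```

View pics/s3b.png

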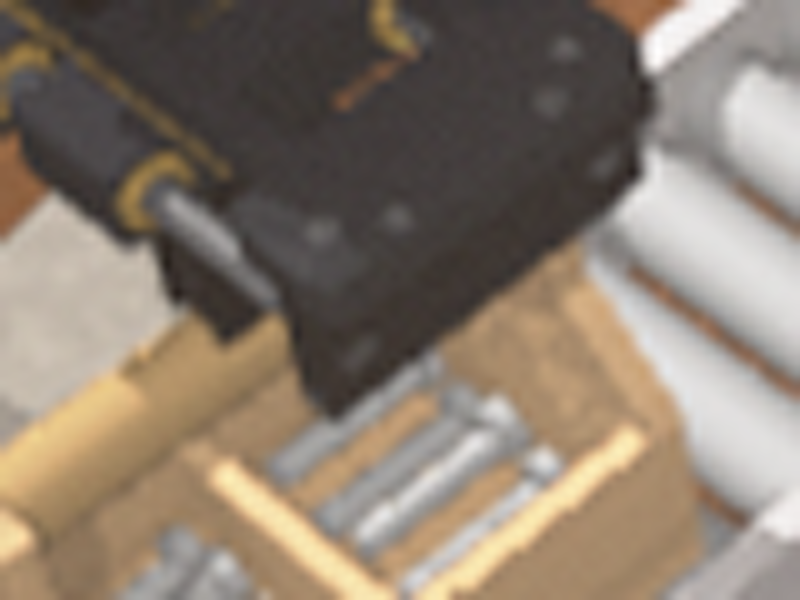

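Run:
```python
from ov import *
from go import *
d=get_image("scene"); t=get_image("top")
print("dowel pts",at(d,153,225.5,.158).round(4), at(d,130+5,190+45,.158).round(4))
# top t3 crop 320,180 x5 dowel centre at (370,207),(300,197)
for u,v in((370,207),(300,198)): print(at(t,320+u/5,180+v/5,.158).round(4))
b=(.4584,-.3027,-.158)
ov(d,box(b)+strip((.4679,-.2363,-.1363)),"o_s3.png",(90,150,240,300),5)
ov(t,box(b)+strip((.4679,-.2363,-.1363)),"o_t3.png",(320,180,470,280),5)
print(d["k1"],t["k1"])
```

```text
dowel pts [ 0.4611 -0.3085  0.158 ] [ 0.4475 -0.345   0.158 ]
[ 0.4639 -0.2816  0.158 ]
[ 0.4677 -0.2552  0.158 ]
-0.012169134499772085 -0.15553954635882594
```

View pics/o_s3.png

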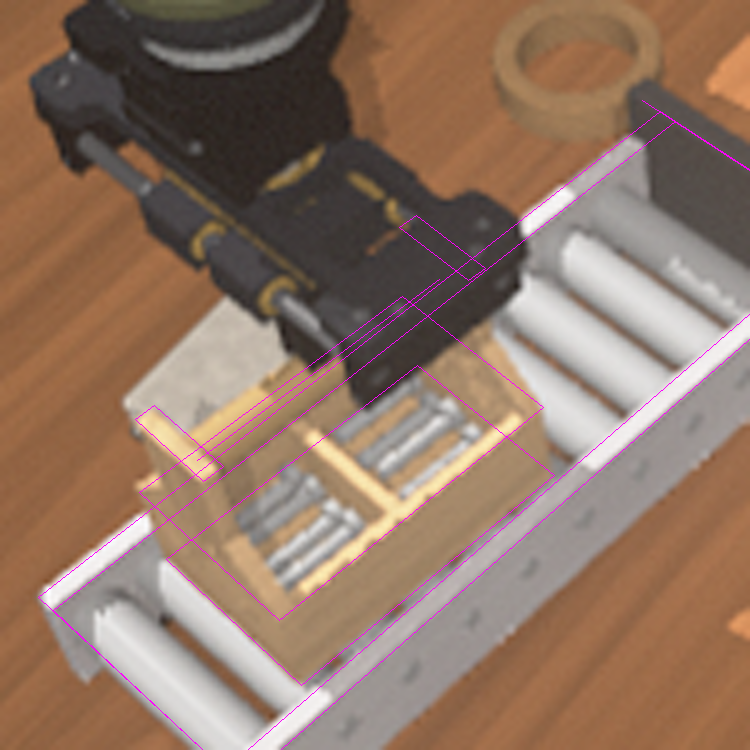

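View pics/o_t3.png

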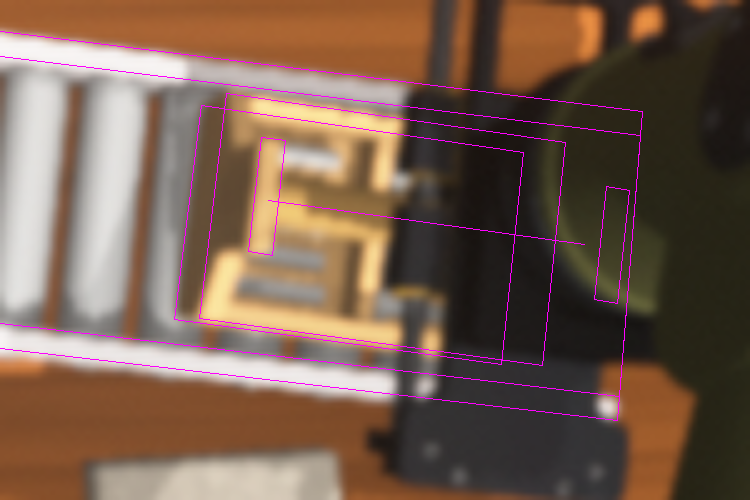

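```bash
python3 - <<'E'
from go import *
d=get_image("scene");s=ctrl.get_state()
R=cv2.Rodrigues(np.array(s["tool_rot"]))[0]
for p in ([.457,-.3032,.2702],[.4595,-.301,.1393]):
  for L in (0,-20,-40):
    print(p,L,[proj(d,np.array(p)+R@[g/1e3,L/1e3,zz/1e3]).round(1).tolist() for g in(-58,-43,43,58) for zz in(-9.5,9.5)])
save(d,"s3c.png",(140,200,180,235),20)
E
python3 - <<'E'
import cv2
a=cv2.imread('pics/s3c.png');cv2.imwrite('pics/s3d.png',cv2.convertScaleAbs(a,alpha=2.2,beta=10))
for n in('s1','s2'):
    a=cv2.imread(f'pics/{n}.png')[150:420,60:330];cv2.imwrite(f'pics/{n}c.png',cv2.convertScaleAbs(cv2.resize(a,None,fx=2.2,fy=2.2),alpha=2,beta=10))
E
```

```text
[0.457, -0.3032, 0.2702] 0 [[118.5, 171.6], [126.8, 166.1], [123.6, 175.5], [131.9, 170.0], [154.1, 199.2], [162.5, 193.2], [159.7, 203.6], [168.1, 197.4]]
[0.457, -0.3032, 0.2702] -20 [[116.0, 163.8], [124.5, 158.4], [121.1, 167.8], [129.6, 162.2], [152.1, 191.6], [160.7, 185.4], [157.9, 196.0], [166.4, 189.7]]
[0.457, -0.3032, 0.2702] -40 [[113.5, 155.8], [122.1, 150.3], [118.6, 159.7], [127.3, 154.2], [150.1, 183.6], [158.9, 177.4], [155.9, 188.0], [164.7, 181.7]]
[0.4595, -0.301, 0.1393] 0 [[134.6, 216.1], [141.8, 210.8], [139.2, 220.0], [146.5, 214.5], [167.1, 243.0], [174.4, 237.1], [172.2, 247.2], [179.5, 241.2]]
[0.4595, -0.301, 0.1393] -20 [[132.6, 209.9], [140.0, 204.6], [137.3, 213.8], [144.7, 208.3], [165.5, 236.9], [173.0, 231.0], [170.7, 241.1], [178.2, 235.1]]
[0.4595, -0.301, 0.1393] -40 [[130.5, 203.5], [138.1, 198.1], [135.3, 207.3], [142.9, 201.9], [164.0, 230.6], [171.6, 224.7], [169.2, 234.9], [176.8, 228.8]]
```

View pics/s3d.png

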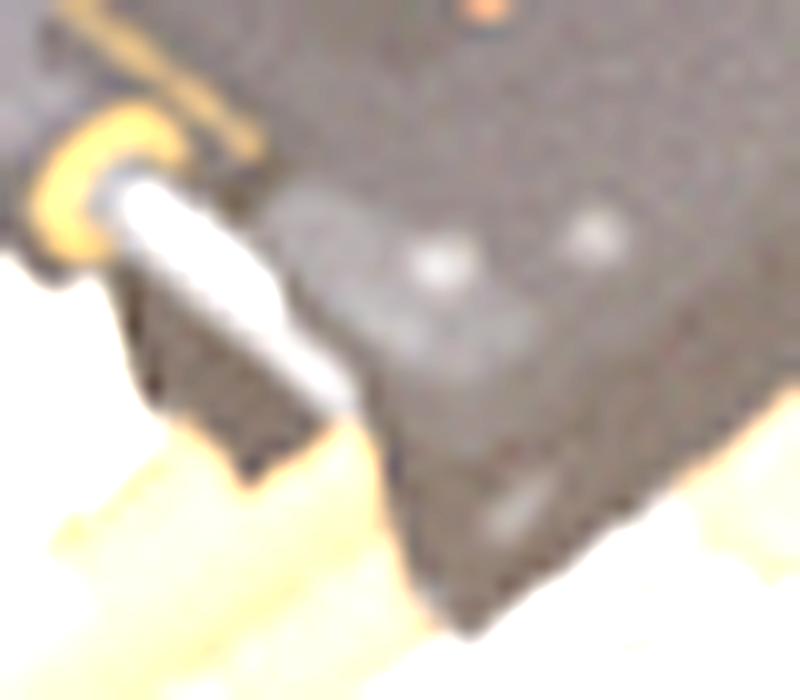

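View pics/s1c.png

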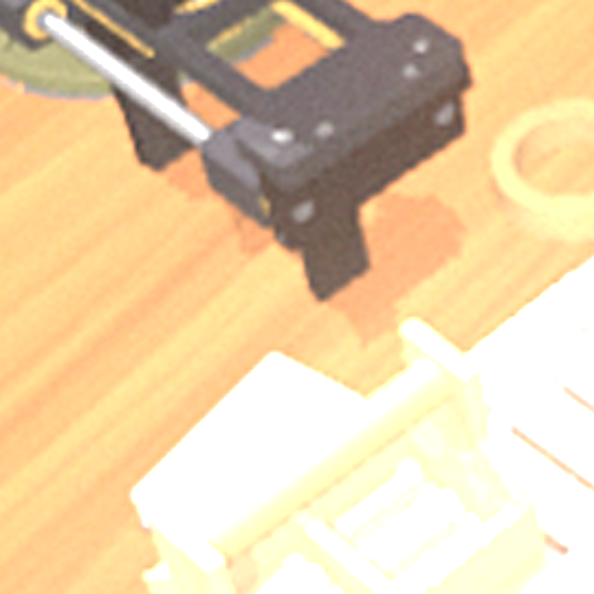

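View pics/s2c.png

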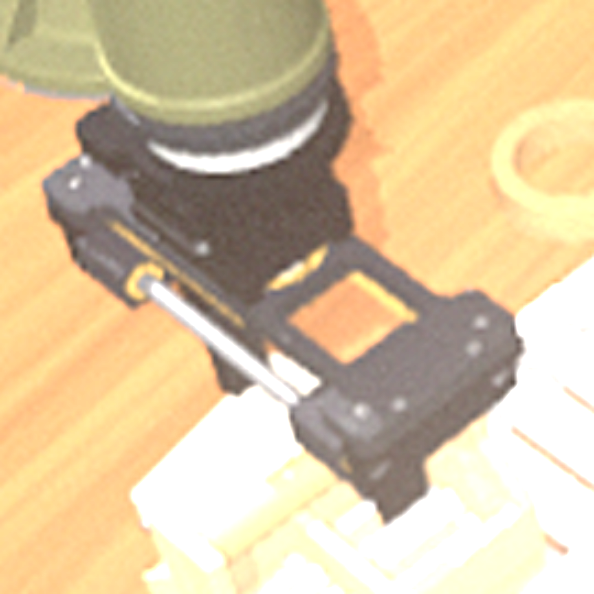

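Request:
drive_tool:
  increments: "0 0 0 0 130; 0 0 0 0 60; 0 0 0 0 0; 0 0 0 0 0; 0 0 0 0 0; 0 6 0 0 0; 0 6 0 0 0; 0 6 0 0 0; 0 0 0 0 0"

```text
time: 7.35
position: [0.459, -0.3007, 0.1205]
tool_rot: [-1.567, 0.118, -0.116]
ft_force: [0.2, 0.1, -0.0]
grip_width: 0.942
```

```bash
cat > look.py <<'E'
from go import *
import sys
n=sys.argv[1]
s=ctrl.get_state();rel(*s["position"])
d=get_image("scene");im=d["img"][180:255,110:210,::-1]
im=cv2.convertScaleAbs(cv2.resize(im,None,fx=8,fy=8,interpolation=cv2.INTER_CUBIC),alpha=1.5,beta=5)
R=cv2.Rodrigues(np.array(s["tool_rot"]))[0]
for L,c in((0,(255,0,255)),(-34,(0,255,0))):
  for g in(-1,1):
    for zz in(-9.5,9.5):
      w=s["grip_width"]*43.5
      for gg in (w,w+15):
        p=(proj(d,np.array(s["position"])+R@[g*gg/1e3,L/1e3,zz/1e3])-[110,180])*8+3.5
        cv2.circle(im,tuple(int(v) for v in p),3,c,-1)
cv2.imwrite("pics/"+n,im)
t=get_image("top");save(t,"top_"+n,(240,150,470,300),3.4)
E
python3 look.py a4.png
```

```text
t 7.35 pos [ 0.459  -0.3007  0.1205] toolx deg -8.55 F [ 0.2  0.1 -0. ] M [-0.02 -0.1  -0.02] w 0.942
tool y [-0.001  0.001 -1.   ] q [ 0.98  0.19 -0.49  1.78  0.09  1.2   0.31]
shift mm tool [0. 0. 0.]
```

View pics/a4.png

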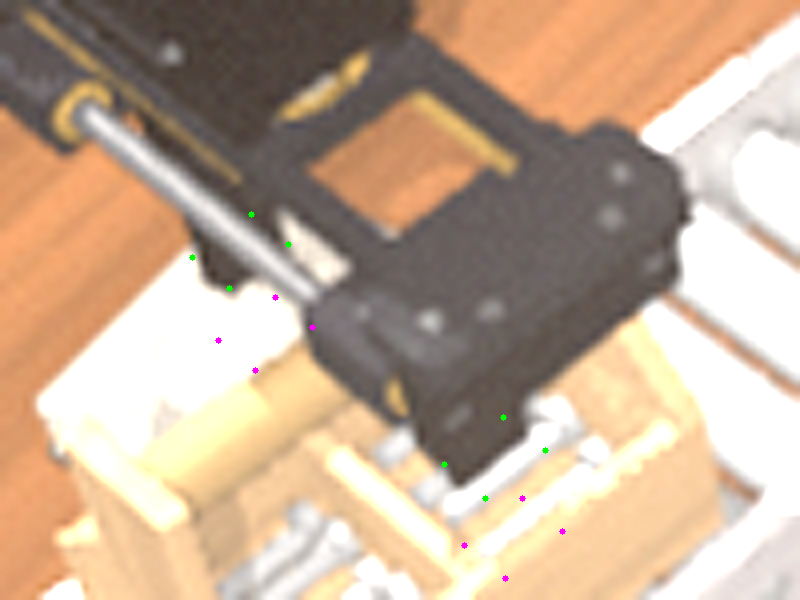

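Request:
drive_tool:
  increments: "0 5 0 0 0; 0 4 0 0 0; 0 3 0 0 0; 0 0 0 0 0; 0 0 0 0 0"

```text
time: 8.07
position: [0.4596, -0.301, 0.1094]
tool_rot: [-1.568, 0.117, -0.117]
ft_force: [-0.6, 0.1, -0.5]
grip_width: 0.999
```

```bash
python3 look.py a5.png
```

```text
t 8.07 pos [ 0.4596 -0.301   0.1094] toolx deg -8.55 F [-0.6  0.1 -0.5] M [-0.05 -0.1   0.03] w 0.999
tool y [ 0. -0. -1.] q [ 0.98  0.2  -0.49  1.79  0.1   1.18  0.3 ]
shift mm tool [0. 0. 0.]
```

View pics/a5.png

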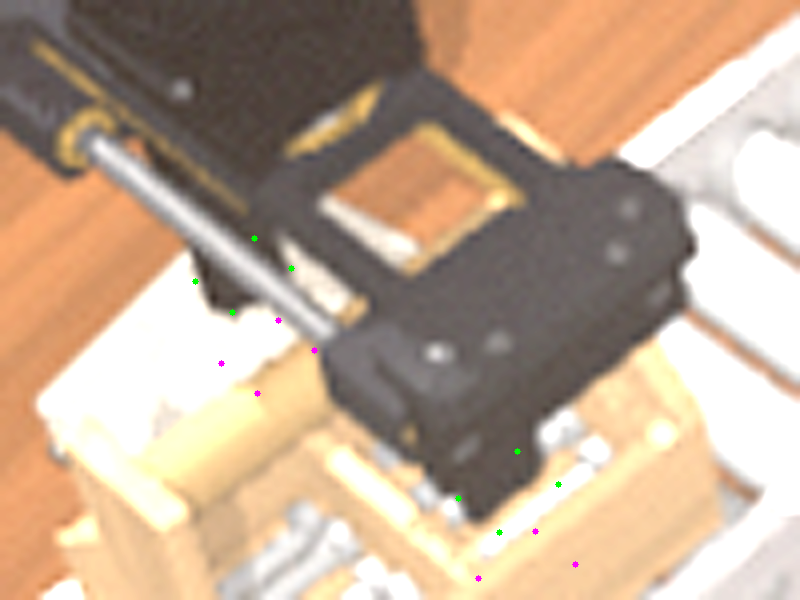

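View pics/top_a5.png

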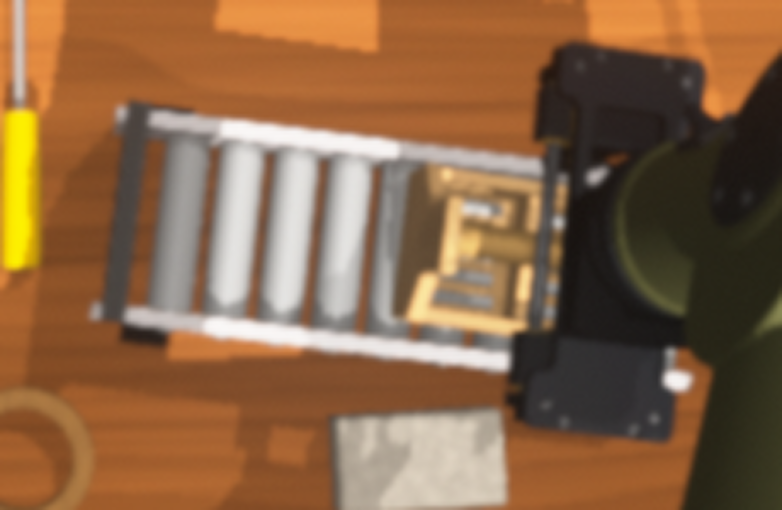

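Request:
drive_tool:
  increments: "0 1.5 0 0 80; 0 1 0 0 130; 0 0 0 0 160; 0 0 0 0 175; 0 0 0 0 185; 0 0 0 0 195; 0 0 0 0 255; 0 0 0 0 255; 0 0 0 0 255"
  squeeze: 20

```text
time: 9.3
position: [0.459, -0.301, 0.1068]
tool_rot: [-1.568, 0.118, -0.117]
ft_force: [-1.5, 0.8, 1.0]
grip_width: 0.222
```

```bash
python3 look.py a6.png
```

```text
t 9.3 pos [ 0.459  -0.301   0.1068] toolx deg -8.57 F [-1.5  0.8  1. ] M [ 0.11  0.29 -0.09] w 0.222
tool y [-0.001  0.    -1.   ] q [ 0.98  0.2  -0.49  1.8   0.1   1.17  0.3 ]
shift mm tool [0. 0. 0.]
```

View pics/a6.png

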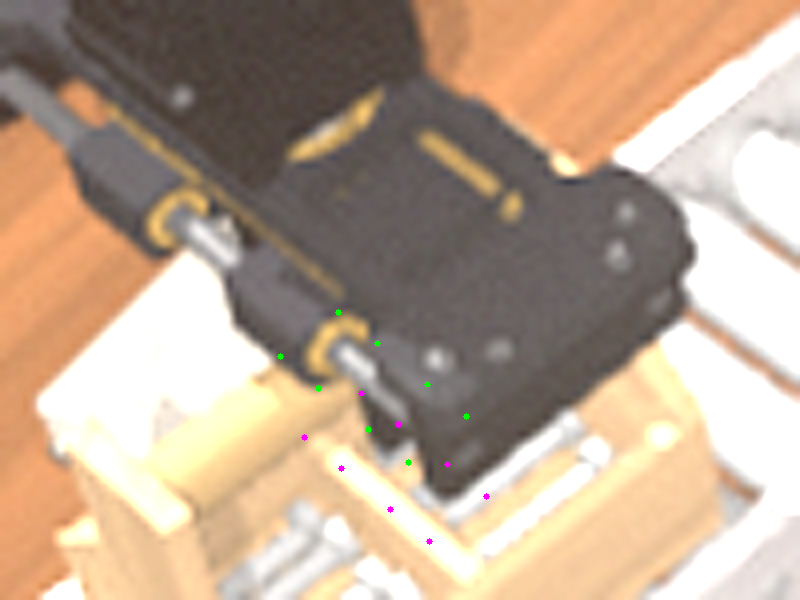

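Request:
drive_tool:
  increments: "0 0 0 -0.7 255; 0 0 4 0 255; 0 0 9 0 255; 0 0 14 0 255; 0 0 14 0 255; 0 0 14 0 255; 0 0 14 0 255; 0 0 14 0 255; 0 0 14 0 255; 0 0 14 0 255; 0 0 14 0 255; 0 0 10 0 255; 0 0 7 0 255; 0 0 4 0 255; 0 0 0 0 255"
  squeeze: 40

```text
time: 11.28
position: [0.4794, -0.1563, 0.1068]
tool_rot: [-1.568, 0.108, -0.107]
ft_force: [0.7, -0.5, -3.9]
grip_width: 0.221
```

Run:
```python
from ov import *
from go import *
s=ctrl.get_state();rel(*s["position"])
p=s["position"];print("s",(p[0]-.4679)*.1359+(p[1]+.2363)*.9907,"lat",(p[0]-.4679)*.9907-(p[1]+.2363)*.1359)
d=get_image("scene");t=get_image("top")
save(d,"s7.png",(110,90,290,300),2.8);save(t,"t7.png",(240,150,470,300),3.4)
```

```text
t 11.28 pos [ 0.4794 -0.1563  0.1068] toolx deg -7.84 F [ 0.7 -0.5 -3.9] M [-0.02 -0.24 -0.03] w 0.221
tool y [-0. -0. -1.] q [ 0.84  0.11 -0.6   1.9   0.07  1.16  0.07]
shift mm tool [0. 0. 0.]
s 0.08086087263944944 lat 0.0005161498997304538
```

View pics/s7.png

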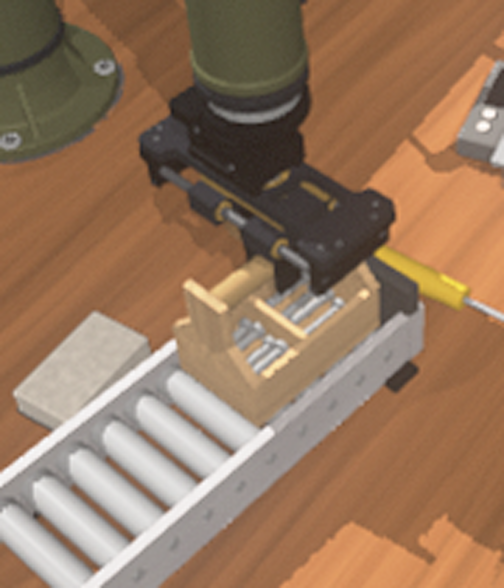

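View pics/t7.png

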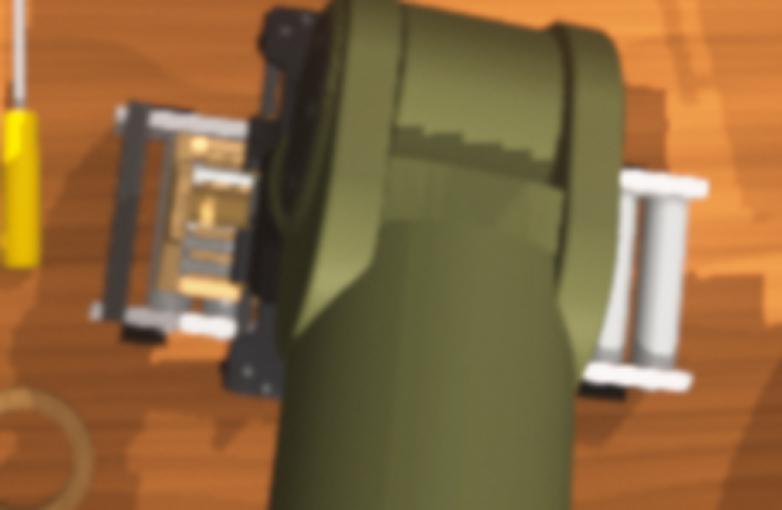

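Request:
drive_tool:
  increments: "0 0.7 0 0 255; 0 0 0 0 255; 0 0 0 0 255"

```text
time: 11.75
position: [0.4795, -0.1568, 0.1066]
tool_rot: [-1.569, 0.108, -0.108]
ft_force: [-1.8, -1.0, 2.7]
grip_width: 0.218
```

```bash
python3 -c "
from go import *
s=ctrl.get_state();rel(*s['position'])"
```

```text
t 11.75 pos [ 0.4795 -0.1568  0.1066] toolx deg -7.87 F [-1.8 -1.   2.7] M [ 0.06  0.36 -0.04] w 0.218
tool y [ 0.    -0.001 -1.   ] q [ 0.84  0.11 -0.6   1.9   0.07  1.16  0.07]
shift mm tool [0. 0. 0.]
```

Request:
drive_tool:
  increments: "0 0 3 0 255; 0 0 4 0 255; 0 0 3 0 255; 0 0 2 0 255; 0 0 1 0 255; 0 0 0 0 255"

```text
time: 12.5
position: [0.4815, -0.143, 0.1066]
tool_rot: [-1.568, 0.107, -0.108]
ft_force: [-3.0, -0.1, 6.1]
grip_width: 0.219
```

Request:
drive_tool:
  increments: "0 0 1 0 255; 0 0 1 0 255; 0 0 0 0 255"

```text
time: 12.88
position: [0.4818, -0.1411, 0.1066]
tool_rot: [-1.568, 0.107, -0.108]
ft_force: [-2.9, 0.1, 5.3]
grip_width: 0.218
```

Request:
drive_tool:
  increments: "0 0 1 0 255; 0 0 1 0 255; 0 0 0 0 255"

```text
time: 13.25
position: [0.4822, -0.1406, 0.1066]
tool_rot: [-1.57, 0.107, -0.109]
ft_force: [-2.7, -3.1, 5.3]
grip_width: 0.217
```

Request:
drive_tool:
  increments: "0 0 1 0 255; 0 0 1 0 255; 0 0 0 0 255"

```text
time: 13.62
position: [0.4826, -0.1403, 0.1068]
tool_rot: [-1.572, 0.107, -0.11]
ft_force: [-1.7, -7.7, 4.4]
grip_width: 0.218
```

Run:
```python
from go import *
s=ctrl.get_state();rel(*s["position"])
d=get_image("scene");t=get_image("top")
save(d,"s8.png",(160,120,280,260),4);save(t,"t8.png",(260,160,370,270),5)
```

```text
t 13.62 pos [ 0.4826 -0.1403  0.1068] toolx deg -7.9 F [-1.7 -7.7  4.4] M [-1.38  0.2   0.19] w 0.218
tool y [ 0.002 -0.004 -1.   ] q [ 0.82  0.1  -0.62  1.9   0.07  1.15  0.04]
shift mm tool [0. 0. 0.]
```

View pics/s8.png

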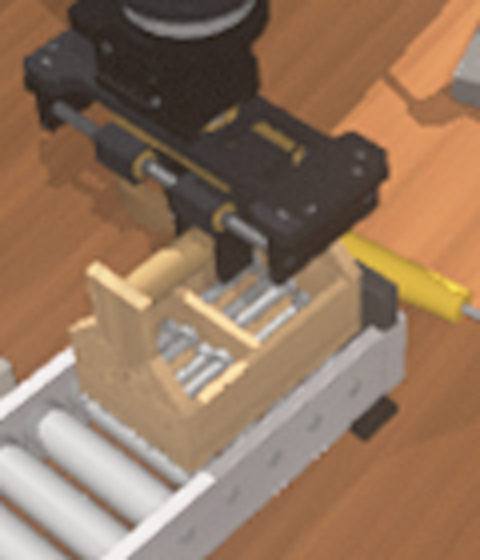

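View pics/t8.png

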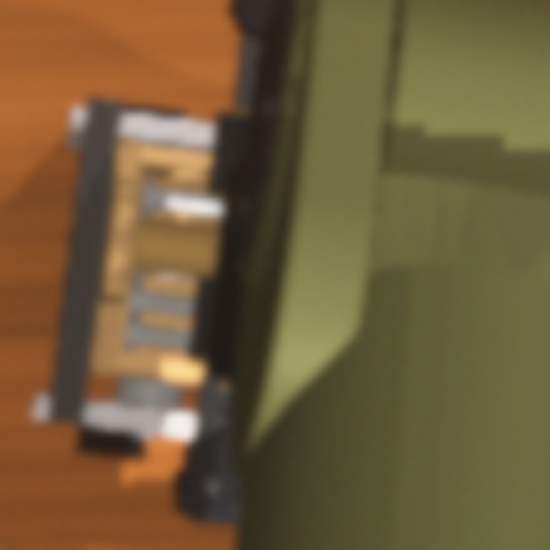

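Request:
drive_tool:
  increments: "0 0 0 0 255; 0 0 -1 0 255; 0 0 -1 0 255; 0 -5 0 0 255; 0 -5 0 0 255; 0 0 0 0 255; 0 0 0 0 255"
  squeeze: 50

```text
time: 14.6
position: [0.4812, -0.1391, 0.1156]
tool_rot: [-1.568, 0.108, -0.106]
ft_force: [-0.7, -0.7, -5.6]
grip_width: 0.214
```

Run:
```python
from fit import *
save(T,"t_jar.png",(80,70,180,170),5);save(S,"s_jar.png",(340,90,440,190),5)
save(get_image("scene"),"s9.png",(160,120,280,260),4)
```

```text
(no output)
```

View pics/t_jar.png

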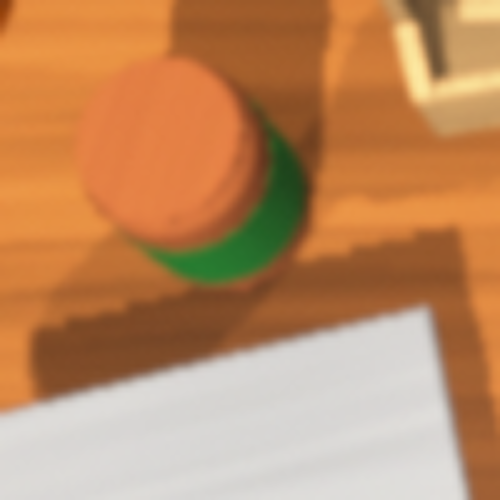

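View pics/s_jar.png

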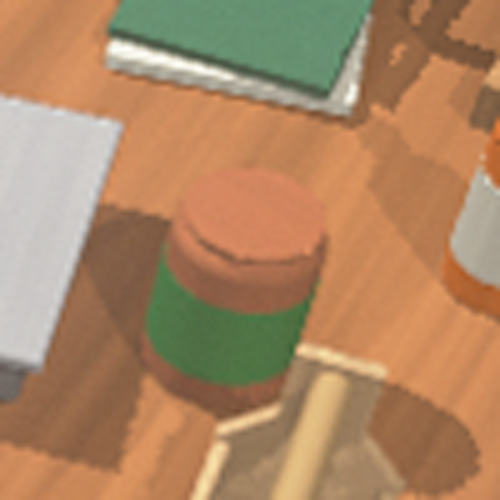

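View pics/s9.png

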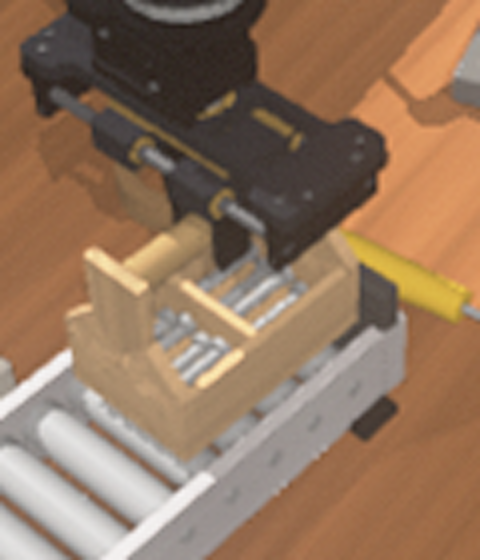

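Run:
```python
from fit import *
o1,r1=ray(T,113.5,99.5);o2,r2=ray(S,390.1,132)
k=np.linalg.lstsq(np.c_[r1,-r2],o2-o1,rcond=None)[0];a=o1+r1*k[0];b=o2+r2*k[1];print(a,b)
j=(a+b)/2
sc=np.array([.5652,.2546]);v=j[:2]-sc;th=.2196
print("jar in scale frame",v[0]*np.cos(th)+v[1]*np.sin(th),-v[0]*np.sin(th)+v[1]*np.cos(th))
for e in((20,150),(270,150)): pass
print(at(T,80+77/5,70+150/5,j[2]),at(T,80+265/5,70+150/5,j[2]))
```

```text
[0.72711569 0.27065566 0.10429754] [0.72966543 0.27248169 0.10583938]
jar in scale frame 0.16296792930229725 -0.01898814320272202
[0.7273444  0.31001303 0.10506846] [0.72420104 0.22826237 0.10506846]
```

Request:
drive_tool:
  increments: "0 -6 0 0 255; 0 -10 0 0 255; 0 -12 0 0 255; 0 -12 0 0 255; 0 -12 0 0 255; 0 -10 0 0 255; 0 -6 0 0 255; 0 -2 0 0 255; 0 0 0 -2 255; 0 0 0 -4.2 255; 0 0 0 -4.2 255; 0 0 0 -4.2 255; 0 0 0 -4 255; 0 0 0 -2 255; 0 0 0 0 255"

```text
time: 16.52
position: [0.4816, -0.1395, 0.1859]
tool_rot: [-1.564, -0.174, 0.175]
ft_force: [0.0, -0.1, -4.5]
grip_width: 0.213
```

Run:
```python
from go import *
rel(.5652,.2546,.185,12.58)
save(get_image("scene"),"s10.png",(150,60,300,250),3)
```

```text
t 16.52 pos [ 0.4816 -0.1395  0.1859] toolx deg 12.74 F [ 0.  -0.1 -4.5] M [ 0.01 -0.16  0.04] w 0.213
tool y [-0.  0. -1.] q [ 0.84  0.04 -0.62  1.8   0.02  1.32  0.44]
shift mm tool [168.5   0.9 365.9]
yaw 0.16365345336449444
```

View pics/s10.png

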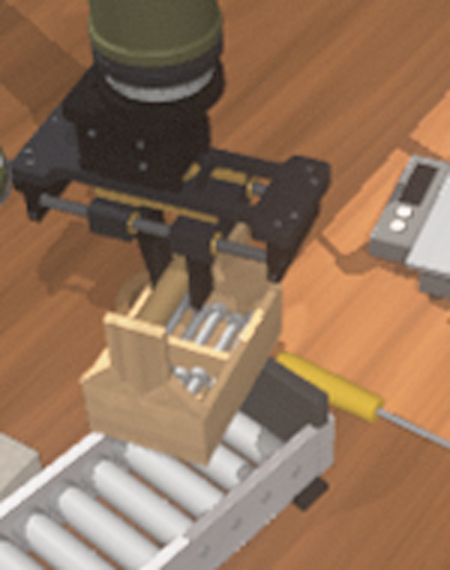

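Request:
drive_tool:
  increments: "4 0 9 0 255; 8 0 17 0 255; 10 0 22 0 255; 10 0 22 0 255; 10 0 22 0 255; 10 0 22 0 255; 10 0 22 0 255; 10 0 22 0 255; 10 0 22 0 255; 10 0 22 0 255; 10 0 22 0 255; 10 0 22 0 255; 10 0 22 0 255; 10 0 22 0 255; 10 0 22 0 255; 10 0 22 0 255; 8 0 17 0 255; 6 0 12 0 255; 2.5 0 5 0 255; 0 0 0 0 255"

```text
time: 19.08
position: [0.5648, 0.2565, 0.186]
tool_rot: [-1.564, -0.174, 0.175]
ft_force: [0.7, -0.5, -4.3]
grip_width: 0.217
```

Run:
```python
from ov import *
from go import *
rel(.5652,.2546,.11,12.58)
s=ctrl.get_state();p=s["position"];R=cv2.Rodrigues(np.array(s["tool_rot"]))[0]
a=np.arctan2(R[1,0],R[0,0]);c=p-R[:,2]*.002
d=get_image("scene");t=get_image("top");q=(c[0],c[1],a)
z0=p[2]-.0526;sc=(.5652,.2546,.2196)
ov(d,box(q,z0)+[(sc,rect(.085,-.105,.105,.05))],"s11.png",(240,40,420,220),3.3)
ov(t,box(q,z0)+[(sc,rect(.085,-.105,.105,.05))],"t11.png",(40,80,240,260),3.3)
```

```text
t 19.07 pos [0.5648 0.2565 0.186 ] toolx deg 12.75 F [ 0.7 -0.5 -4.3] M [-0.03 -0.11 -0.04] w 0.217
tool y [-0. -0. -1.] q [ 0.21  0.38 -0.87  1.51  0.29  1.39 -0.46]
shift mm tool [-0.  76.  -1.9]
yaw 0.1739417287702807
```

View pics/s11.png

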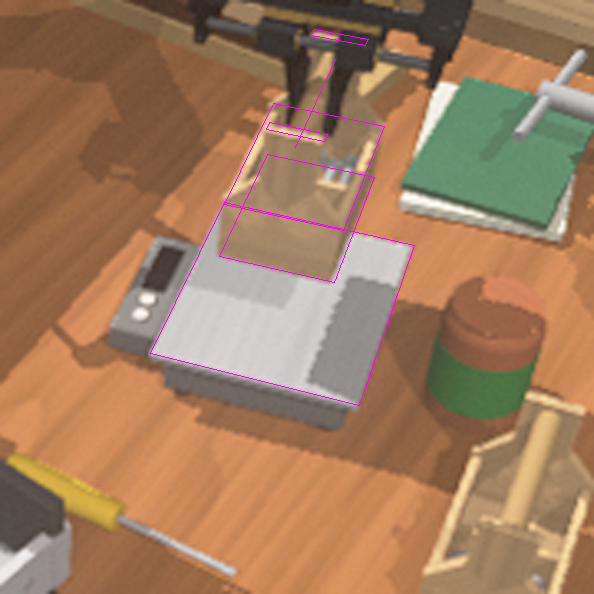

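View pics/t11.png

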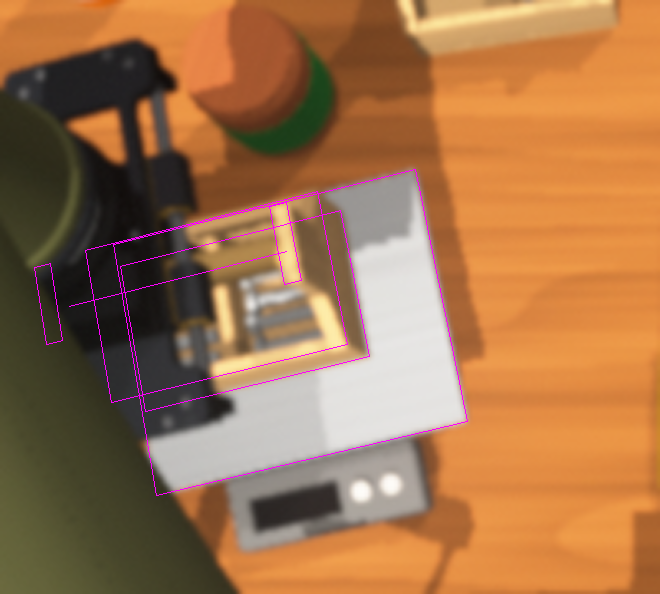

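Request:
drive_tool:
  increments: "0 5 0 0 255; 0 10 0 0 255; 0 12 0 0 255; 0 12 0 0 255; 0 12 0 0 255; 0 10 0 0 255; 0 8 0 0 255; 0 5 0 0 255; 0 3 0 0 255; 0 1.5 0 0 255; 0 0 0 0 255; 0 0 0 0 255"

```text
time: 20.68
position: [0.5651, 0.2567, 0.1079]
tool_rot: [-1.564, -0.175, 0.174]
ft_force: [0.7, 0.4, -4.9]
grip_width: 0.212
```

Request:
drive_tool:
  increments: "0 1 0 0 255; 0 1 0 0 255; 0 1 0 0 255; 0 0 0 0 255"

```text
time: 21.18
position: [0.5648, 0.2565, 0.1044]
tool_rot: [-1.564, -0.174, 0.175]
ft_force: [-0.5, -0.8, -4.2]
grip_width: 0.214
```

Request:
drive_tool:
  increments: "0 0.7 0 0 255; 0 0.7 0 0 255; 0 0 0 0 255; 0 0 0 0 255"

```text
time: 21.68
position: [0.5649, 0.2566, 0.1032]
tool_rot: [-1.564, -0.175, 0.175]
ft_force: [-0.6, -0.6, -3.9]
grip_width: 0.219
```

Request:
drive_tool:
  increments: "0 0.4 0 0 255; 0 0 0 0 255; 0 0 0 0 255"

```text
time: 22.05
position: [0.5649, 0.2566, 0.1031]
tool_rot: [-1.564, -0.175, 0.175]
ft_force: [-1.2, -1.2, -1.7]
grip_width: 0.213
```

Contact is starting; a touch more, then open slowly.

Request:
drive_tool:
  increments: "0 0.4 0 0 255; 0 0 0 0 255; 0 0 0 0 255"

```text
time: 22.42
position: [0.5649, 0.2566, 0.103]
tool_rot: [-1.564, -0.175, 0.175]
ft_force: [-2.6, -1.8, 3.0]
grip_width: 0.213
```

Request:
drive_tool:
  increments: "0 0 0 0 185; 0 0 0 0 175; 0 0 0 0 160; 0 0 0 0 140; 0 0 0 0 120; 0 0 0 0 120; 0 0 0 0 120"
  squeeze: 10

```text
time: 23.3
position: [0.5649, 0.2566, 0.1024]
tool_rot: [-1.564, -0.175, 0.175]
ft_force: [0.1, 0.0, 0.4]
grip_width: 0.521
```

Run:
```python
from ov import *
from go import *
rel(.5652,.2546,.11,12.58)
d=get_image("scene");t=get_image("top")
save(d,"s12.png",(240,40,420,220),3.3);save(t,"t12.png",(40,80,240,260),3.3)
```

```text
t 23.3 pos [0.5649 0.2566 0.1024] toolx deg 12.75 F [0.1 0.  0.4] M [-0.06 -0.1   0.02] w 0.521
tool y [ 0. -0. -1.] q [ 0.2   0.44 -0.85  1.62  0.35  1.24 -0.5 ]
shift mm tool [-0.1 -7.6 -2. ]
yaw 0.16684543202760516
```

View pics/s12.png

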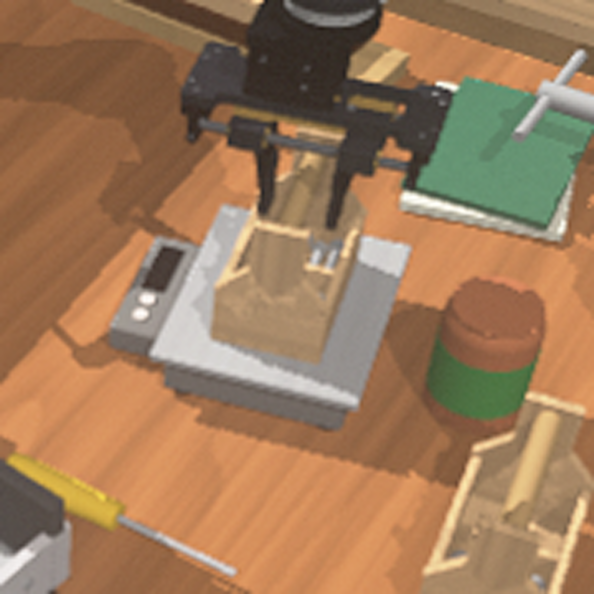

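Box stands on the pan, fingers free of the dowel. Retreat straight up and look.

Request:
drive_tool:
  increments: "0 0 0 0 80; 0 -5 0 0 80; 0 -12 0 0 60; 0 -20 0 0 40; 0 -25 0 0 0; 0 -25 0 0 0; 0 -25 0 0 0; 0 -15 0 0 0; 0 0 -25 0 0; 0 0 -40 0 0; 0 0 -45 0 0; 0 0 -45 0 0; 0 0 -45 0 0; 0 0 -30 0 0; 0 0 0 0 0; 0 0 0 0 0"

```text
time: 25.4
position: [0.6153, 0.0337, 0.2298]
tool_rot: [-1.563, -0.176, 0.176]
ft_force: [0.3, 0.6, 0.0]
grip_width: 0.999
```

Run:
```python
from ov import *
from go import *
rel(.5652,.2546,.11)
d=get_image("scene");t=get_image("top");sc=(.5652,.2546,.2196)
L=box(sc,.05)+[(sc,rect(.085,-.105,.105,.05))]
ov(d,L,"s13.png",(260,60,440,240),3.3);ov(t,L,"t13.png",(40,80,240,260),3.3)
```

```text
t 25.4 pos [0.6153 0.0337 0.2298] toolx deg 12.82 F [0.3 0.6 0. ] M [ 0.06 -0.13 -0.  ] w 0.999
tool y [-0.     0.001 -1.   ] q [ 0.54  0.33 -0.81  1.46  0.24  1.45 -0.04]
shift mm tool [1.000e-01 1.200e+02 2.264e+02]
```

View pics/s13.png

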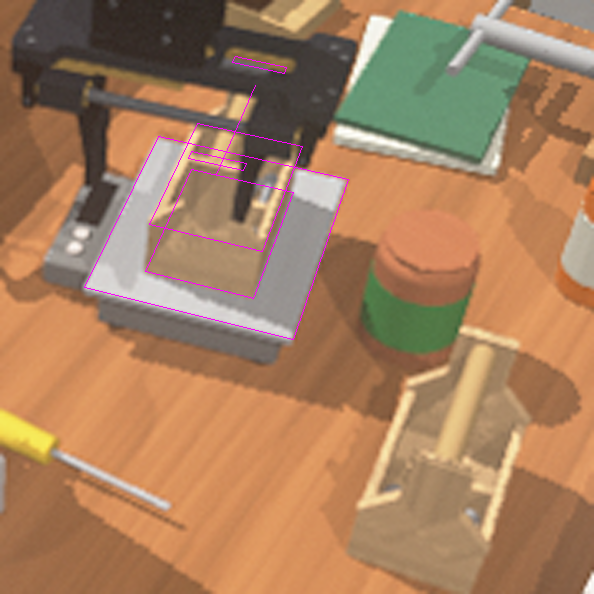

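View pics/t13.png

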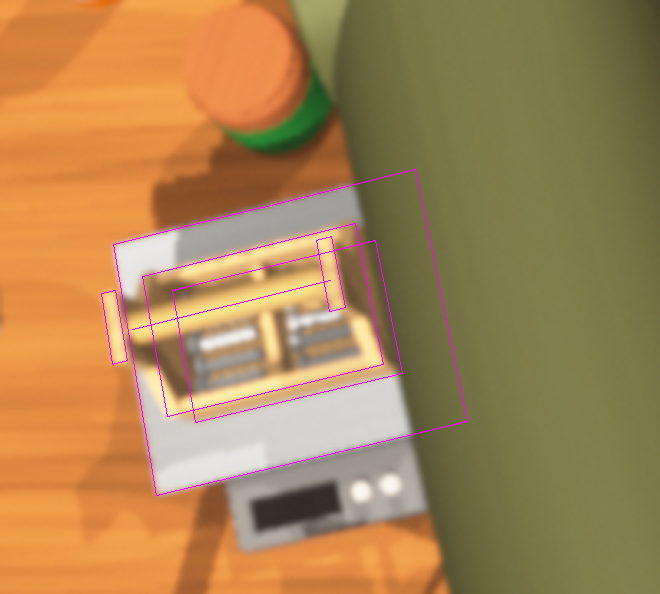

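```bash
python3 -c "
from h import *
print(workorder.close_job())"
```

```text
the job is handed in; nothing more can be done
None
```

The box from the roller strip now stands upright in the middle of the scale pan, released, and I handed the job in at about 25.5 s of the 43 s allowed.

**What I did:** I gripped the box by its dowel and rolled it along the strip until it met the end stop. There it stopped moving, the push force built up to 7.7 N, and the picture showed it against the plate. I then lifted it, turned it about 20° to line up with the scale, lowered it until the pan took the weight, let go and moved the arm clear.

**Last checks:** In both cameras the box outline matches the pan centre to about 2 mm, with the box upright. The measured tool force is near zero and the gripper is open and well away from the box. The arm hid part of the pan in the top view.

**What went wrong or disagreed:**
- **Fingertips:** They appeared about 35 mm higher than the reported tool position, so my first grip closed above the dowel without catching it. I lowered the tool by about 33 mm and the second grip held.
- **Rolling:** Partway along the strip the gripper was carrying about 4 N of the box's weight of about 5 N, though its height had not changed. I lowered it slightly, and for the last 15 mm or so up to the stop it pressed lightly on the rollers.
- **Cameras:** The scene camera differed from my fitted poses by up to 3 pixels. The box touched the stop about 2 mm further along than predicted, and I allowed for that when placing it.

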